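# Stagger-stack the lunch trays

## Task

Stack the empty lunch trays on the bottom tray that holds the spoons: the deep one first, the shallow one on top, each turned end for end to the tray below it, with its tongue tucked under that tray's narrow lip and then lowered until it sits level and fully home on the rim. Don't force them, leave the bottom tray where it stands, and don't disturb the cups, the strainer or the lunch box.

Things in the scene. Friction and masses are not known exactly. Their poses are not given: they have to be found in the camera images.
- bottom_tray: Grey plastic two-compartment stacking tray, 180 x 112 mm, rim at z = 62; origin: centre of that outline at the foot's underside; x along the length, z up. Loose on the shelf, spoons in it (below z = 34), 0.65 kg; a push of a few N slides it. Same pattern for all trays (mm, own frame): walls 4 thick, floor z 12 to 16, a foot beneath, one narrow-lip end (-x), one broad-ledge end (+x).
- deep_tray: Tray like the bottom one: 180 x 112 mm, rim at z = 62, empty, about 0.26 kg, any heading. Same origin and axes. Seated, its origin is at x -18 to -21, y -2.5 to 2.5, z 50 mm in the bottom tray's frame with the x axes opposed: set off 20 mm toward the lower narrow lip, so the broad ledge below stays bare. Its underside at z = 12 (the shoulder) rests on the rim below.
- shallow_tray: Tray of the same pattern but lower: 180 x 112 mm, rim at z = 50, empty, about 0.22 kg, any heading. Same origin and axes. Seated, its origin is at x -18 to -21, y -2.5 to 2.5, z 50 mm in the deep tray's frame, x axes opposed: again set off 20 mm, the other way, so it stands straight above the bottom tray.
- deep_tongue (a point): Middle of the deep tray's tongue tip (x 65, y 0, z 2 mm of its frame). Every tray's foot is 12 high (z 0 to 12), 99 wide, x -80 to 52, and runs on at +x as a flat tongue 4 thick (z 0 to 4) out to x = 65. Above the tongue, up to the shoulder (z = 12), is an 8 mm gap that takes the 4 mm lip of the tray below. The shoulder runs on over the lip to x = 90.
- shallow_tongue (a point): Middle of the shallow tray's tongue tip (x 65, y 0, z 2 mm of its frame). Foot plus tongue (145 long) exceed the mouth below (136), so a tray cannot enter level: tilt it tongue end down by some 5 to 9 degrees, lower it until its shoulder feels the rim, slide it under the lip until the tongue meets the end wall, then lower the other end level.
- bottom_lip (a point): Middle of the bottom tray's narrow-lip edge, top face: x -74, y 0, z 62 mm of its frame. The lip overhangs inward from x -86 to -74 over the full inner width (104 mm), 4 thick, open beneath; the end wall's inner face is at x = -86, its outer face at -90.
- deep_lip (a point): Middle of the deep tray's narrow-lip edge, top face: x -74, y 0, z 62 mm of its frame; lip shaped as on the bottom tray. The shallow tray's tongue goes under it.
- bottom_ledge (a point): Middle of the bottom tray's broad-ledge edge, top face: x 62, y 0, z 62 mm of its frame. The ledge (thumb grip with three dark ribs) spans x 62 to 86 inside the wall, 4 thick; a seated tray's foot ends just beside its edge (0 to 3 mm play).
- deep_grip (a point): Top of the deep tray's middle divider at its centre: x 0, y 0, z 48 mm. The divider is the grip: 10 mm thick, along x, 172 long, from the floor (z 16) up to here; 47 mm of room on each side for a finger.
- shallow_grip (a point): Top of the shallow tray's middle divider at its centre: x 0, y 0, z 36 mm. Divider 10 mm thick, along x, 172 long, from the floor (z 16) up to here; 47 mm of room on each side.
- cup_a: Green ceramic cup, 80 mm across, 78 mm tall, upright; origin at the centre of its underside. Bystander.
- cup_b: Green ceramic cup like the other. Bystander.
- strainer: Stainless steel strainer, bowl 144 mm across and 50 mm high, with a wire handle out to 160 mm along its +x; origin under the bowl's centre. Bystander.
- lunch_box: Lunch box with a white snap lid, 178 x 123 mm, 59 mm high; origin at the centre of its underside. Bystander.
Things that resemble listed ones, but are neither listed nor needed, are in the scene too. What is shaped like the shallow_tray but purple is not meant.

How it is judged:
By the outcome, as a careful person would: the job done as asked, in the order asked, and still so for the second after the job is handed in, with the robot touching nothing.
It also fails if it takes over 67 s, if anything falls off the work surface, if the arm or the gripper's body presses on something with over 40 N, if the wrist force passes 120 N, or if a joint passes its speed limit or range.

## Robot

A 6-joint arm with a two-finger parallel gripper is mounted at the origin on the work surface. World frame = base frame: x ahead of the robot, y to its left, z up, the work surface at z = 0. Lengths are in mm, angles in rad, forces in N, time in s.
With the tool pointing down it reaches from about 275 to 825 mm from the base axis. Payload 4.9 kg.
Tool frame: the origin (TCP) lies at the very end of the fingers, on their centre line; the grasp point (between the pads) lies 19 mm behind it; z points along the fingers, y is the line along which they close (so a half turn about z gives the same grasp; the last joint's range is limited). The gripper opens to 85 mm and grips with 20 to 120 N. Pads are 22 mm wide; open, the fingers measure 114 mm over their backs; the gripper's body (76 mm by 85 mm) begins 54 mm behind the grasp point. The pads swing forward as they close: fully open they stand 13 mm farther back than shut.
Start: joints at [1.043, 0.326, -0.193, 1.052, 0, 1.437], TCP at [211.031, 507.922, 231.281] pointing down, gripper open.
Joint ranges: [-2.65, 2.65], [-0.97, 1.79], [-1.3, 1.35], [-1.93, 2.1], [-1.47, 1.37], [-3.14, 3.14]. Speed limits (rad/s): [2.57, 2.57, 3.14, 3.14, 3.14, 3.14].

## Interface

Orientations are given as [roll, pitch, yaw] about the fixed x, y, z axes, in that order (R = Rz(yaw) Ry(pitch) Rx(roll)).
In Python, from bench import bot, solve_ik, imaging gives the robot as it stands. Calls block until the motion is done:
- bot.move_ptp(position, orientation): joint-space move of the TCP to a pose.
- bot.movel(position, rot=None, max_speed=150, threshold=None): straight line of the TCP; rot=None keeps the orientation; max_speed is the mean speed in mm/s. With threshold (N) it stops when the force on the tool has changed by that much, and returns True; else False.
- bot.move_j(angles): joint-space move.
- bot.grip(opening, effort=None): opening from 0.0 (shut) to 1.0 (fully open); effort is the grip in N (None keeps the last); returns when the fingers have stopped.
- bot.dwell(seconds).
- solve_ik(position, orientation): joint angles nearest the present ones, or None.
- bot.get_state(): the state.
- imaging.capture(name): name is "side" or "top"; returns the picture (384x512x3 uint8, blue, green, red); there is no depth.
- imaging.camera_model(name): a dict with "K" (3x3 intrinsics, pixels), "position" and "rotation" of the camera in the world. Camera axes: x right, y up, looking along -z (the intrinsics and any distortion apply to the point x, -y, -z); pixel columns grow to the right and rows downward; lengths in mm; the calibration is good to about 2 mm. A picture is of the moment at which its call begins. camera_model takes no time and is no camera call.
A pose or a line that the arm cannot do raises bot.IKError and nothing moves.
- bot.sign_off(): hands the job in; it is judged then, once.
The state is a dict: "t": time; "qpos": joint angles; "joint_velocities": joint speeds; "effort": joint torques, N m; "tcp_pos": TCP position; "orientation": TCP orientation; "contact_force": force on the tool from outside, world axes, zero at the start; "wrist_torque": the same for the moment, N m; "opening": opening from 0.0 (shut) to 1.0 (fully open); "gripper_force": force on a finger pad.
Only numpy, scipy, OpenCV 4.12 (cv2) and the standard library are available. Lean on these libraries where they do the work, as an engineer would, in place of code of your own. Each camera call takes 0.05 s, during which the arm holds its last target. There are 200 camera calls.

## Working session

There is one attempt and no reset: what is moved stays moved. The work goes in short steps, each a Python script; the robot and the scene stay as the last script left them, time stands still between calls to the robot, and variables do not carry over. Pictures are saved under pics/ and viewed, at most 10 in all, crops included, and the job is handed in when it is done.

```bash
mkdir -p pics; ls; python3 - <<'E'
from bench import bot, imaging
import cv2
for n in("top","side"):
    im=imaging.capture(n); cv2.imwrite(f"pics/{n}0.png",im)
    m=imaging.camera_model(n); print(n,{k:(v.tolist() if hasattr(v,'tolist') else v) for k,v in m.items()})
a=cv2.imread("pics/top0.png")
cv2.imwrite("pics/top0b.png",cv2.resize(a,(800,600),interpolation=cv2.INTER_CUBIC))
a=cv2.imread("pics/side0.png")
cv2.imwrite("pics/side0b.png",cv2.resize(a,(800,600),interpolation=cv2.INTER_CUBIC))
E
```

```text
pics
top {'K': [[393.6854212182985, 0.0, 252.28456818166688], [0.0, 393.6854212182985, 186.67331969676928], [0.0, 0.0, 1.0]], 'position': [327.40594947823007, 116.68319501536237, 1326.7604666172415], 'rotation': [0.1265850622709781, -0.007439443747579766, -1.5778407797085956]}
side {'K': [[499.6550327399862, 0.0, 263.2022444331288], [0.0, 499.6550327399862, 185.13002001433847], [0.0, 0.0, 1.0]], 'position': [-243.28926067878083, -690.5082382995226, 1202.1095336297956], 'rotation': [0.7737153319475208, -0.006020970760271194, -0.7398581732130708]}
```

View pics/top0b.png

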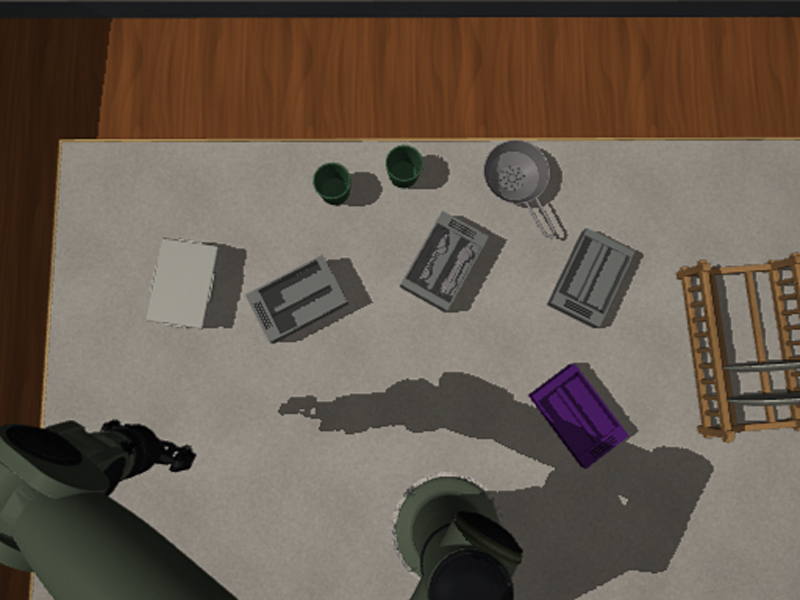

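View pics/side0b.png

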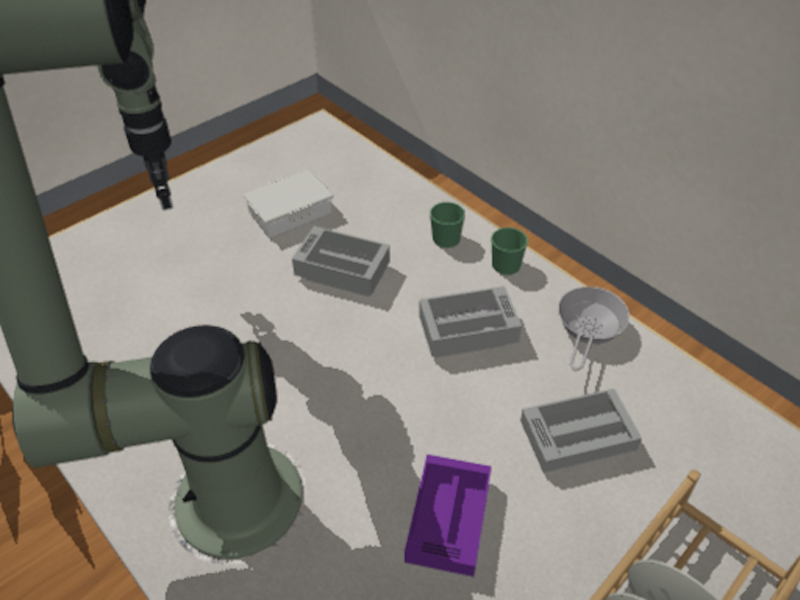

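The top view (800-scale) shows grey tray L at (297,299), the spoon tray at (452,262) and grey tray R at (595,278). The purple decoy is at (580,415), the cups at (332,183) and (404,166), the strainer at (517,172) and the box at (183,283). The ledge ribs are at (263,312), (467,223) and (577,308). I still need to tell the deep tray from the shallow one, so I'll take close crops.

```bash
cat > h.py <<'E'
import numpy as np, cv2
from scipy.spatial.transform import Rotation as R
from scipy.optimize import least_squares
from bench import bot, imaging, solve_ik
CAM={n:imaging.camera_model(n) for n in("top","side")}
def proj(n,P):
    m=CAM[n]; Rm=R.from_euler('xyz',m['rotation']).as_matrix()
    p=(np.atleast_2d(P)-m['position'])@Rm*[1,-1,-1]
    q=p@np.array(m['K']).T; return q[:,:2]/q[:,2:]
def ray(n,uv,z):
    m=CAM[n]; Rm=R.from_euler('xyz',m['rotation']).as_matrix()
    d=Rm@(np.linalg.inv(m['K'])@[uv[0],uv[1],1]*[1,-1,-1]); c=np.array(m['position'])
    return c+d*(z-c[2])/d[2]
def tf(pose,P):
    x,y,a=pose; P=np.atleast_2d(P).astype(float); c,s=np.cos(a),np.sin(a)
    return np.c_[x+c*P[:,0]-s*P[:,1],y+s*P[:,0]+c*P[:,1],P[:,2]]
def tile(im,c,half,size,name=None):
    x0,y0=int(c[0]-half),int(c[1]-half)
    t=cv2.resize(im[y0:y0+2*half,x0:x0+2*half],(size,size),interpolation=cv2.INTER_CUBIC)
    for k in range(0,2*half,10):
        q=int(k*size/(2*half)); cv2.line(t,(q,0),(q,5),(0,0,255),1); cv2.line(t,(0,q),(5,q),(0,0,255),1)
    cv2.putText(t,f"{x0},{y0}",(8,16),0,.45,(0,0,255),1); return t
E
python3 - <<'E'
from h import *
c=.64
T=cv2.imread("pics/top0.png");S=cv2.imread("pics/side0.png")
a=np.hstack([tile(T,(x*c,y*c),36,266) for x,y in((297,299),(452,262),(595,278))])
b=np.hstack([tile(S,(x*c,y*c),42,266) for x,y in((342,260),(470,322),(580,428))])
cv2.imwrite("pics/tiles.png",np.vstack([a,b]))
for n,uv in(("L",(297,299)),("B",(452,262)),("R",(595,278)),("P",(580,415)),("box",(183,283)),("c1",(332,183)),("c2",(404,166)),("str",(517,172))): print(n,ray("top",np.array(uv)*c,50).round())
E
```

```text
L [476. 309.  50.]
B [552. -16.  50.]
R [ 516. -317.   50.]
P [ 233. -272.   50.]
box [511. 547.  50.]
c1 [725. 237.  50.]
c2 [762.  83.  50.]
str [ 747. -160.   50.]
```

View pics/tiles.png

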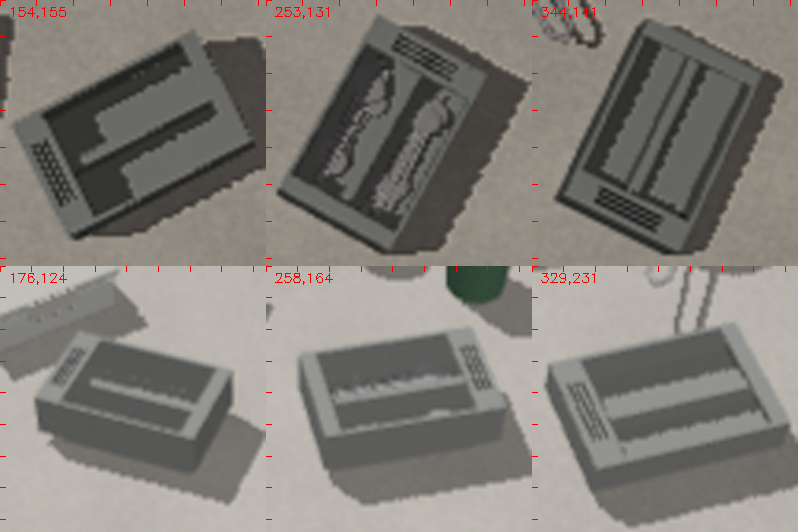

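L at top (297,299) has tall walls and a deep shadow, so it is the deep tray. R at (595,278) is visibly lower in the side view, so it is the shallow one. The ledge ribs are clear on all three. Next I'll fit poses to the rim edges.

```bash
cat >> h.py <<'E'
from scipy.ndimage import map_coordinates
def rimpts(zr,inner=True):
    out=[]
    for x0,x1,y0,y1 in [(-90,90,-56,56)]+([(-74,62,-52,52)] if inner else []):
        C=[(x0,y0),(x1,y0),(x1,y1),(x0,y1)]
        for i in range(4):
            a,b=np.array(C[i],float),np.array(C[(i+1)%4],float)
            t=(b-a)/np.linalg.norm(b-a)
            for f in np.linspace(.08,.92,25): out.append(np.r_[a+f*(b-a),zr,t])
    return np.array(out)
def fit(ims,pose,zr,z0=0,inner=True,cams=("top","side"),w=4):
    """pose fit (x,y,yaw); edges located along normals in each image; returns pose, rms px, mean offset per cam"""
    Q=rimpts(zr+z0,inner); pose=np.array(pose,float)
    G={n:np.hypot(*[cv2.Sobel(cv2.GaussianBlur(cv2.cvtColor(ims[n],cv2.COLOR_BGR2GRAY).astype(np.float32),(0,0),.7),cv2.CV_32F,*d) for d in((1,0),(0,1))]) for n in cams}
    for it in range(12):
        ww=w if it<4 else 2.; obs={}
        for n in cams:
            p=proj(n,tf(pose,Q[:,:3])); q=proj(n,tf(pose,np.c_[Q[:,:2]+Q[:,3:],Q[:,2]]))
            t=(q-p)/np.linalg.norm(q-p,axis=1)[:,None]; nn=np.c_[-t[:,1],t[:,0]]
            s=np.arange(-ww,ww+.01,.2); X=p[:,None]+s[None,:,None]*nn[:,None]
            g=map_coordinates(G[n],[X[...,1],X[...,0]],order=1,mode='nearest')*np.exp(-(s/ww)**2/2)
            k=g.argmax(1); ok=(g.max(1)>25)&(k>0)&(k<len(s)-1)
            obs[n]=(p[ok]+s[k[ok],None]*nn[ok],nn[ok],ok)
        def res(v): return np.concatenate([((proj(n,tf(v,Q[o[2],:3]))-o[0])*o[1]).sum(1) for n,o in obs.items()])
        r=least_squares(res,pose,loss='soft_l1',f_scale=.4,x_scale=[1,1,.01]); pose=r.x
    return pose,np.median(abs(res(pose))),{n:len(o[0]) for n,o in obs.items()}
def draw(ims,pose,zr,z0=0,full=True):
    for n in ims:
        for i in range(2 if full else 1):
            Q=rimpts(zr+z0)[i*100:(i+1)*100,:3]
            for u in proj(n,tf(pose,Q)): cv2.circle(ims[n],tuple(int(round(8*v)) for v in u),4,(0,0,255) if i==0 else (0,255,255),-1,0,3)
E
python3 - <<'E'
from h import *
T=cv2.imread("pics/top0.png");S=cv2.imread("pics/side0.png"); ims=dict(top=T,side=S)
k=72/266
def init(off,led,lip,zr):
    a=np.mean([ray("top",np.array(off)+np.array(c)*k,zr)[:2] for c in led],0); b=np.mean([ray("top",np.array(off)+np.array(c)*k,zr)[:2] for c in lip],0)
    d=a-b; print("len",np.linalg.norm(d)); return [*((a+b)/2),np.arctan2(d[1],d[0])]
I=dict(deep=(init((154,155),[(14,123),(77,236)],[(196,35),(255,147)],62),62),
 bottom=(init((253,131),[(109,17),(221,75)],[(11,190),(124,247)],62),62),
 shallow=(init((344,141),[(23,198),(148,252)],[(115,20),(230,74)],50),50))
O={n:v.copy() for n,v in ims.items()}
for n,(p,z) in I.items():
    print(n,np.round(p,3))
    for cams in(("top",),("side",),("top","side")):
        r=fit(ims,p,z,cams=cams); print(cams,r[0].round(3),round(r[1],2),r[2])
    draw(O,r[0],z)
c=.64
a=np.hstack([tile(O["top"],(x*c,y*c),36,266) for x,y in((297,299),(452,262),(595,278))])
b=np.hstack([tile(O["side"],(x*c,y*c),42,266) for x,y in((342,260),(470,322),(580,428))])
cv2.imwrite("pics/fit.png",np.vstack([a,b]))
print(bot.get_state())
E
```

```text
len 174.10375213345262
len 177.792078715491
len 180.93782518804568
deep [473.847 305.021   2.028]
('top',) [476.675 309.554   2.05 ] 0.4 {'top': 189}
('side',) [474.721 311.723   2.052] 0.2 {'side': 199}
('top', 'side') [475.984 310.557   2.046] 0.4 {'top': 189, 'side': 200}
bottom [ 5.53673e+02  4.78000e-01 -5.23000e-01]
('top',) [ 5.53837e+02  1.28600e+00 -5.20000e-01] 0.59 {'top': 194}
('side',) [ 5.55034e+02  4.71600e+00 -5.14000e-01] 0.4 {'side': 199}
('top', 'side') [ 5.53868e+02  2.31400e+00 -5.15000e-01] 0.42 {'top': 193, 'side': 198}
shallow [ 517.341 -310.608    2.651]
('top',) [ 518.667 -299.503    2.658] 0.58 {'top': 187}
('side',) [ 520.354 -309.922    2.665] 0.21 {'side': 199}
('top', 'side') [ 522.194 -307.195    2.677] 0.58 {'top': 185, 'side': 198}
{'t': 0.1, 'qpos': array([ 1.04278104e+00,  3.26866960e-01, -1.93445376e-01,  1.05199151e+00,
        3.10471548e-05,  1.43658229e+00]), 'joint_velocities': array([ 2.44713756e-04, -1.02892009e-03,  2.12566923e-03,  4.03989843e-05,
        8.90073334e-04,  2.62144122e-03]), 'effort': array([ 1.82434142e-04, -4.44239938e+01,  2.63037890e+01,  7.88963400e-03,
       -1.49189377e-04, -7.79408282e-06]), 'tcp_pos': array([210.77219133, 507.47552581, 230.59627299]), 'orientation': array([-3.14010285e+00, -2.32491223e-04,  2.74779121e+00]), 'contact_force': array([ 0.64657842, -0.69035318,  0.02063445]), 'wrist_torque': array([-0.01821936,  0.01813463, -0.01301033]), 'gripper_force': 0.0, 'opening': 0.9996730400801447}
```

View pics/fit.png

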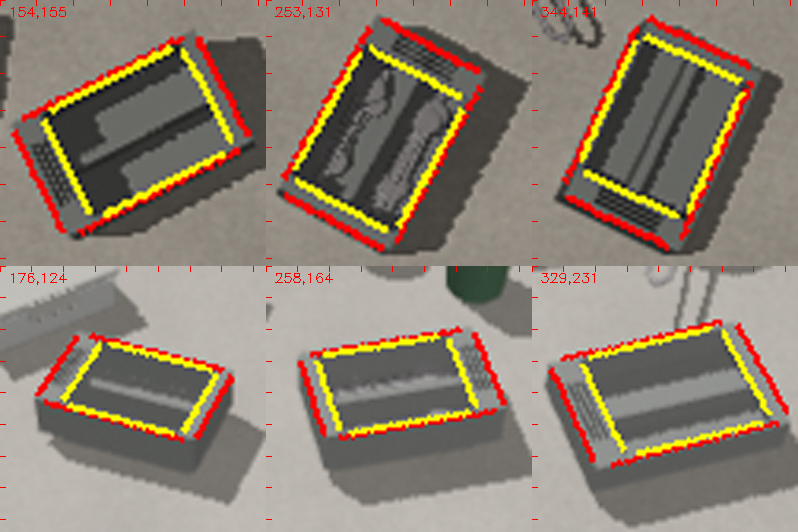

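The fits on the deep and bottom trays look right. For the shallow tray, the top fit locked onto a wrong edge, so I'll refit it later from the side. I'm grasping the deep tray now.

```bash
cat >> h.py <<'E'
def tcp(o,psi,th,h,gx=0):
    """tray origin o(3), heading, tilt (tongue down) -> TCP pos, rpy"""
    return np.asarray(o)+R.from_euler('xyz',[0,th,psi]).apply([gx,0,h]), [np.pi,th,psi]
def st():
    s=bot.get_state(); print('t%.1f'%s['t'],s['tcp_pos'].round(1),s['orientation'].round(3),'F',s['contact_force'].round(1),'M',s['wrist_torque'].round(2),'op %.3f g %.1f'%(s['opening'],s['gripper_force'])); return s
E
python3 - <<'E'
from h import *
ims=dict(top=cv2.imread("pics/top0.png"),side=cv2.imread("pics/side0.png"))
for nm,p,z in(("sh",[520,-310,2.662],50),("de",[475.5,310.5,2.05],62),("bo",[554.4,3,-.517],62)):
    for c in("top","side"):
        for inner in(True,False): r=fit(ims,p,z,cams=(c,),w=2,inner=inner); print(nm,c,inner,r[0].round(3),round(r[1],2))
x,y,a=475.5,310.8,2.05
bot.grip(.45,60)
bot.move_ptp(*tcp([x,y,90],a,0,19)); st()
hit=bot.movel(tcp([x,y,.5],a,0,19)[0],max_speed=80,threshold=6); print(hit); st()
bot.grip(0,60); st()
bot.movel(tcp([x,y,130],a,0,19)[0],max_speed=120); st()
E
```

```text
sh top True [ 525.863 -303.398    2.678] 0.4
sh top False [ 527.47  -305.021    2.691] 0.61
sh side True [ 520.35  -309.922    2.665] 0.21
sh side False [ 520.025 -309.398    2.664] 0.2
de top True [476.668 309.548   2.049] 0.4
de top False [476.878 309.331   2.051] 0.4
de side True [474.737 311.732   2.052] 0.2
de side False [475.515 310.77    2.046] 0.21
bo top True [ 5.53911e+02  1.23200e+00 -5.20000e-01] 0.4
bo top False [ 5.49438e+02  3.35000e+00 -5.26000e-01] 0.2
bo side True [ 5.55061e+02  4.74800e+00 -5.14000e-01] 0.39
bo side False [ 5.53729e+02  3.48300e+00 -5.00000e-01] 0.2
t1.9 [475.1 311.7 109.5] [ 3.141 -0.     2.052] F [ 0.4  0.1 -0.5] M [-0.03  0.04 -0.01] op 0.444 g 0.0
False
t3.2 [476. 311.  20.] [3.14 0.   2.05] F [0.  0.4 0.8] M [ 0.05 -0.05  0.01] op 0.448 g 0.0
t3.6 [476.2 311.1  20.2] [3.14 0.   2.05] F [0.5 0.5 5.1] M [-0.03  0.08  0.03] op 0.109 g 59.3
t4.8 [474.8 310.5 148.1] [-3.14 -0.    2.05] F [-0.4  0.2 -2.8] M [-0.01 -0.03 -0.01] op 0.103 g 58.4
```

```bash
python3 - <<'E'
from h import *
B=np.array([554.4,2.7,-.516]); psi=B[2]+np.pi
o=tf(B,[-5,0,100])[0]
bot.move_ptp(*tcp(o,psi,0,19.7)); bot.dwell(.3); s=st()
ims={n:imaging.capture(n) for n in("top","side")}
for n in ims: cv2.imwrite(f"pics/{n}1.png",ims[n])
tp=s['tcp_pos']; p0=[tp[0],tp[1],s['orientation'][2]]; z0=tp[2]-19.7
print("robot-implied",np.round(p0,3),z0)
O={n:v.copy() for n,v in ims.items()}
for c in("top","side"):
    for inner in(True,False):
        r=fit(ims,p0,62,z0,cams=(c,),w=3,inner=inner); print(c,inner,r[0].round(3),round(r[1],2),r[2])
    draw({c:O[c]},p0,62,z0)
def big(n,h):
    c=proj(n,[tp])[0]; return tile(O[n],c,h,400)
cv2.imwrite("pics/hov1.png",np.hstack([big("top",45),big("side",60)]))
E
```

```text
t6.3 [550.1   6.  119.8] [3.142 0.    2.627] F [ 0.2 -0.3 -2.3] M [-0.02 -0.04 -0.01] op 0.108 g 58.4
robot-implied [550.101   5.987   2.627] 100.07549418127378
top True [550.271   5.091   2.624] 0.38 {'top': 86}
top False [549.096   3.94    2.627] 0.2 {'top': 43}
side True [551.511   9.675   2.651] 0.21 {'side': 163}
side False [549.911   8.39    2.667] 0.39 {'side': 84}
```

View pics/hov1.png

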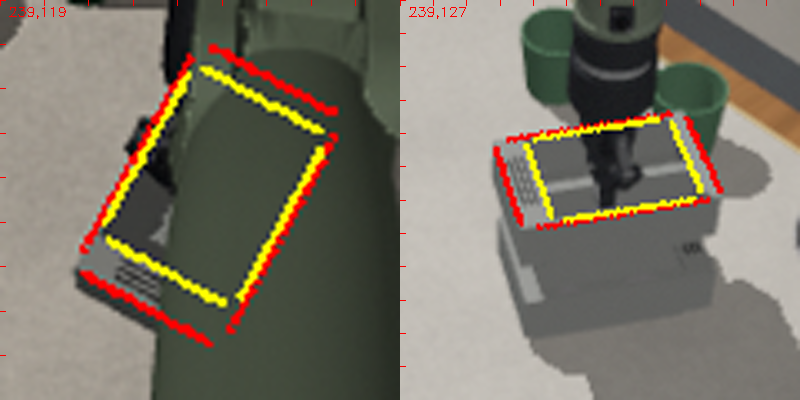

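Held in the gripper, the tray reads about (+1.4,+3.7) off in the side camera and (+0.2,-0.9) off in the top camera. Correcting for both puts the bottom tray near (553.7, 1.6, -0.517). Next: tilt, lower and feel for the rim.

```bash
cat >> h.py <<'E'
B0=np.array([553.7,1.6,-.517]); TH=np.radians(7)
def org(B,s0,Z,zb=0): return tf(B,[-s0,0,Z+zb])[0]
E
python3 - <<'E'
from h import *
psi=B0[2]+np.pi; h=20
bot.grip(0,100)
bot.movel(*tcp(org(B0,6,75),psi,TH,h),max_speed=60); bot.dwell(.3); st()
P,_=tcp(org(B0,6,58.5),psi,TH,h)
hit=bot.movel(P,max_speed=15,threshold=2); s=st()
o=s['tcp_pos']-R.from_euler('xyz',[0,s['orientation'][1],psi]).apply([0,0,h])
print(hit,"origin",o.round(2), "expect Z0 60.2")
cv2.imwrite("pics/side2.png",imaging.capture("side"))
E
```

```text
t7.5 [547.    5.5  95.2] [3.141 0.123 2.624] F [ 0.5 -0.2 -2.8] M [0.13 0.14 0.02] op 0.096 g 99.6
t8.4 [546.4   5.7  79.5] [-3.141  0.122  2.625] F [ 2.5 -1.1  3.4] M [ 0.17  0.13 -0.06] op 0.098 g 100.5
True origin [548.47   4.49  59.61] expect Z0 60.2
```

```bash
python3 - <<'E'
from h import *
psi=B0[2]+np.pi; h=20
def where():
    s=st(); o=s['tcp_pos']-R.from_euler('xyz',[0,s['orientation'][1],psi]).apply([0,0,h])
    d=o[:2]-B0[:2]; c,sn=np.cos(B0[2]),np.sin(B0[2]); print("s0 %.2f lat %.2f Z %.2f"%(-(c*d[0]+sn*d[1]),-sn*d[0]+c*d[1],o[2])); return s
bot.movel(tcp(org(B0,6,60.7),psi,TH,h)[0],max_speed=10); bot.dwell(.2); where()
for s0 in(13,19.5):
    hit=bot.movel(tcp(org(B0,s0,60.7-(s0-6)*np.tan(TH)),psi,TH,h)[0],max_speed=15,threshold=1.8); print(hit); where()
    if hit: break
cv2.imwrite("pics/side3.png",imaging.capture("side"))
E
```

```text
t9.1 [545.9   5.8  80.2] [-3.14   0.118  2.625] F [-0.3  0.7 -2.3] M [0.01 0.02 0.03] op 0.092 g 99.6
s0 6.51 lat -0.16 Z 60.32
False
t9.7 [540.4   9.3  79.8] [-3.14   0.119  2.625] F [ 0.4  0.2 -2.3] M [ 0.1   0.12 -0.02] op 0.098 g 99.6
s0 13.00 lat 0.07 Z 59.92
False
t10.3 [534.6  12.5  78.9] [-3.14   0.119  2.625] F [ 0.8 -0.5 -3.8] M [ 0.06  0.08 -0.05] op 0.098 g 99.6
s0 19.66 lat 0.03 Z 59.04
```

```bash
cat >> h.py <<'E'
def where(B,h,zb=0):
    psi=B[2]+np.pi; s=st(); o=s['tcp_pos']-R.from_euler('xyz',[0,s['orientation'][1],psi]).apply([0,0,h])
    d=o[:2]-B[:2]; c,sn=np.cos(B[2]),np.sin(B[2]); r=(-(c*d[0]+sn*d[1]),-sn*d[0]+c*d[1],o[2]-zb); print("s0 %.2f lat %.2f Z %.2f"%r); return r,s
E
python3 - <<'E'
from h import *
psi=B0[2]+np.pi; h=20
bot.dwell(.2); where(B0,h)
hit=bot.movel(tcp(org(B0,23,58.6),psi,TH,h)[0],max_speed=10,threshold=1.5); print(hit); where(B0,h)
E
```

```text
t10.6 [534.6  12.4  78.9] [-3.14   0.119  2.625] F [ 0.   0.7 -3.7] M [0.24 0.37 0.01] op 0.099 g 99.6
s0 19.54 lat -0.00 Z 59.01
True
t10.8 [534.2  12.5  78.6] [-3.14   0.12   2.624] F [ 1.3 -1.1 -1.8] M [-0.07 -0.34 -0.1 ] op 0.097 g 99.8
s0 20.00 lat -0.16 Z 58.72
```

```bash
cat >> h.py <<'E'
def zlev(th,s0,d):
    x=(90-s0-12*np.sin(th))/np.cos(th); return 62+d+x*np.sin(th)-12*np.cos(th)
E
python3 - <<'E'
from h import *
psi=B0[2]+np.pi; h=20; n=19.1; dz=-.6
for th,d in((7,.8),(5,.8),(3,.8),(1.5,.8),(0,.8)):
    t=np.radians(th)
    hit=bot.movel(*tcp(org(B0,n,zlev(t,n+1,d)+dz),psi,t,h),max_speed=20,threshold=5); print(th,hit); where(B0,h)
    if hit: break
else:
    bot.dwell(.2)
    hit=bot.movel(tcp(org(B0,n,47.5),psi,0,h)[0],max_speed=8,threshold=4); print("down",hit); where(B0,h)
I={n:imaging.capture(n) for n in("top","side")}
for k in I: cv2.imwrite(f"pics/{k}4.png",I[k])
E
```

```text
7 False
t11.1 [534.7  12.3  78.3] [-3.141  0.122  2.625] F [ 1.1 -0.5 -1.4] M [0.13 0.08 0.04] op 0.096 g 99.9
s0 19.37 lat -0.10 Z 58.49
5 False
t11.3 [536.1  11.6  76.2] [-3.141  0.088  2.624] F [ 1.7 -0.4 -0.7] M [-0.11 -0.02  0.02] op 0.097 g 100.0
s0 18.47 lat -0.04 Z 56.24
3 False
t11.6 [536.4  11.4  73.8] [-3.141  0.053  2.624] F [ 1.5 -1.1 -0. ] M [-0.14 -0.06  0.06] op 0.093 g 100.0
s0 18.75 lat -0.04 Z 53.85
1.5 False
t11.8 [536.6  11.2  72. ] [-3.141  0.027  2.625] F [ 1.  -0.7 -0.8] M [-0.16  0.03 -0.02] op 0.102 g 100.0
s0 19.07 lat -0.05 Z 51.99
0 False
t12.1 [536.5  11.4  70.3] [ 3.142 -0.     2.625] F [-2.6  0.8  3.4] M [ 0.15  0.4  -0.03] op 0.096 g 100.7
s0 19.77 lat 0.01 Z 50.33
down True
t12.5 [536.5  11.4  70.3] [ 3.142 -0.     2.625] F [-0.7  0.5  4.4] M [-0.01 -0.    0.02] op 0.095 g 100.6
s0 19.78 lat -0.01 Z 50.32
```

```bash
python3 - <<'E'
from h import *
S=cv2.imread("pics/side4.png");T=cv2.imread("pics/top4.png"); s=bot.get_state()
c=proj("side",[s['tcp_pos']])[0]; ct=proj("top",[s['tcp_pos']])[0]
cv2.imwrite("pics/v4.png",np.hstack([tile(S,c,50,500),tile(T,ct,45,300).copy() if 0 else cv2.copyMakeBorder(tile(T,ct,45,300),0,200,0,0,0)]))
E
```

```text
(no output)
```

View pics/v4.png

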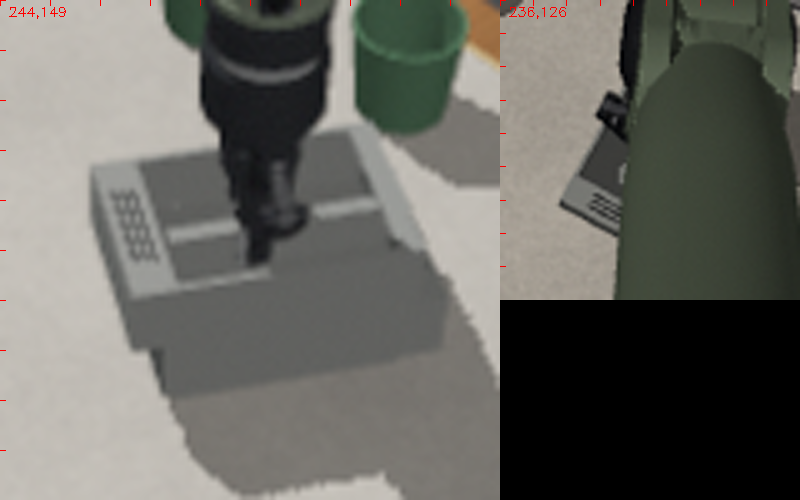

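The side crop shows the deep tray level and flush on the bottom one, overhanging about 20 mm at the lip end (bottom left). I'll release, rise and measure.

```bash
python3 - <<'E'
from h import *
psi=B0[2]+np.pi; s=st(); p=s['tcp_pos'].copy()
bot.grip(.45); st()
bot.movel(p+[0,0,90],max_speed=150)
x,y,a=519.5,-311.5,2.664
bot.move_ptp([x,y,130],[np.pi,0,a]); st()
I={n:imaging.capture(n) for n in("top","side")}
for k in I: cv2.imwrite(f"pics/{k}5.png",I[k])
D=tf(B0,[-19.5,0,0])[0]; O={k:v.copy() for k,v in I.items()}
for c in("top","side"):
    for inner in(True,False): r=fit(I,[D[0],D[1],psi],62,50,cams=(c,),w=4,inner=inner); print(c,inner,r[0].round(3),round(r[1],2),r[2])
    draw({c:O[c]},r[0],62,50)
cc={c:proj(c,[[*D[:2],100]])[0] for c in I}
cv2.imwrite("pics/v5.png",np.hstack([tile(O["side"],cc["side"],45,400),tile(I["top"],cc["top"],40,400)]))
E
```

```text
t12.6 [536.5  11.4  70.3] [ 3.142 -0.     2.625] F [-0.1  0.6  5.1] M [-0.03 -0.08 -0.05] op 0.096 g 100.6
t13.0 [535.   11.7  69.4] [-3.141 -0.004  2.625] F [-0.1 -0.2 -0. ] M [-0.   -0.01 -0.02] op 0.448 g 0.0
t15.0 [ 519.6 -310.3  129.8] [ 3.141e+00 -1.000e-03  2.665e+00] F [-0.4  0.2  0.6] M [ 0.04 -0.03  0.02] op 0.449 g 0.0
top True [534.658   9.538   2.616] 0.58 {'top': 194}
top False [531.983  11.084   2.623] 0.39 {'top': 96}
side True [536.904  13.154   2.628] 0.4 {'side': 197}
side False [523.946  17.843   2.618] 0.4 {'side': 96}
```

View pics/v5.png

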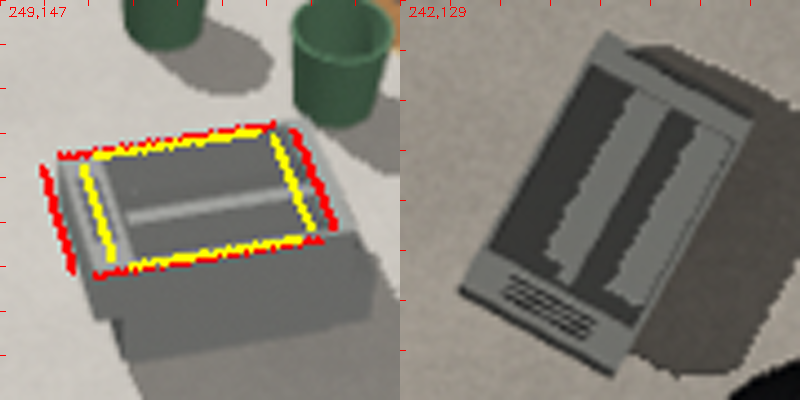

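The deep tray is seated: the top crop is clean, with the ribs at lower left, which is end for end to the bottom tray. (The outer-only side fit drifted, so I'm ignoring it.) Next is the shallow tray.

```bash
python3 - <<'E'
from h import *
x,y,a=519.5,-311.5,2.664
hit=bot.movel([x,y,17.8],max_speed=70,threshold=6); print(hit); st()
bot.grip(0,60); st(); bot.grip(0,100); s=st(); h=s['tcp_pos'][2]
bot.movel([x,y,90],max_speed=100); bot.dwell(.1); st()
B=np.array([535.,10.,2.622]); o=org(B,5,150)
bot.movel([x,y,190],max_speed=150)
bot.move_ptp(*tcp(o,B[2]-np.pi,0,h)); bot.dwell(.3); s=st()
ims={n:imaging.capture(n) for n in("top","side")}
for n in ims: cv2.imwrite(f"pics/{n}6.png",ims[n])
tp=s['tcp_pos']; p0=[tp[0],tp[1],s['orientation'][2]]; z0=tp[2]-h; print("h",h,np.round(p0,3),z0)
O={n:v.copy() for n,v in ims.items()}
for c in("top","side"):
    for inner in(True,False):
        r=fit(ims,p0,50,z0,cams=(c,),w=3,inner=inner); print(c,inner,r[0].round(3),round(r[1],2),r[2])
    draw({c:O[c]},p0,50,z0)
cv2.imwrite("pics/v6.png",np.hstack([tile(O[n],proj(n,[tp])[0],k,400) for n,k in(("top",45),("side",60))]))
E
```

```text
False
t16.9 [ 519.8 -311.8   18.3] [-3.141e+00  1.000e-03  2.664e+00] F [ 1.  -0.8  0.5] M [-0.04 -0.03  0.02] op 0.452 g 0.0
t17.2 [ 519.8 -311.6   18.3] [3.142e+00 1.000e-03 2.664e+00] F [0.2 0.1 4.2] M [ 0.15  0.09 -0.06] op 0.102 g 61.2
t17.4 [ 519.9 -311.7   18.4] [-3.141e+00  1.000e-03  2.664e+00] F [-0.5  1.   5.9] M [ 0.18  0.03 -0.03] op 0.088 g 98.8
t18.4 [ 518.9 -311.    89. ] [ 3.141e+00 -2.000e-03  2.664e+00] F [-0.5 -0.5 -2.4] M [ 0.01 -0.07  0.03] op 0.091 g 97.9
t21.7 [539.4   7.3 168.4] [ 3.142 -0.    -0.52 ] F [-0.5  1.  -2.3] M [ 0.03  0.01 -0.03] op 0.085 g 97.8
h 18.398977814668385 [ 5.39389e+02  7.30200e+00 -5.20000e-01] 149.99871185364537
top True [ 5.38479e+02  7.31000e+00 -5.21000e-01] 0.39 {'top': 86}
top False [ 5.37511e+02  4.45600e+00 -5.30000e-01] 0.21 {'top': 46}
side True [ 5.40207e+02  1.24180e+01 -5.06000e-01] 0.4 {'side': 179}
side False [ 5.38643e+02  9.08500e+00 -5.08000e-01] 0.2 {'side': 89}
```

View pics/v6.png

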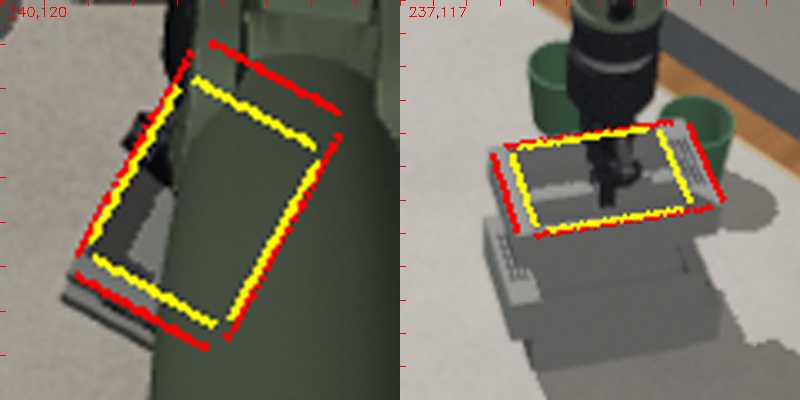

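```bash
cat >> h.py <<'E'
D0=np.array([536.7,10.35,2.624]); HS=18.4
E
python3 - <<'E'
from h import *
B=D0; psi=B[2]-np.pi; h=HS; zb=50
bot.movel(*tcp(org(B,6,75,zb),psi,TH,h),max_speed=60); bot.dwell(.3); where(B,h,zb)
hit=bot.movel(tcp(org(B,6,57.5,zb),psi,TH,h)[0],max_speed=15,threshold=2); print(hit); r,s=where(B,h,zb)
E
```

```text
t22.7 [543.9   6.5 143.8] [-3.141  0.121 -0.517] F [-0.6 -0.5 -2.6] M [-0.13 -0.1   0.04] op 0.094 g 97.8
s0 5.92 lat -0.17 Z 75.56
True
t23.6 [543.6   6.4 127.6] [ 3.141  0.123 -0.518] F [-0.5  1.3  2. ] M [-0.24 -0.4   0.01] op 0.089 g 98.4
s0 5.70 lat 0.07 Z 59.37
```

```bash
python3 - <<'E'
from h import *
B=D0; psi=B[2]-np.pi; h=HS; zb=50
bot.movel(tcp(org(B,6,60.4,zb),psi,TH,h)[0],max_speed=10); bot.dwell(.2); where(B,h,zb)
for s0,v in((17,15),(23,10)):
    hit=bot.movel(tcp(org(B,s0,60.4-(s0-6)*np.tan(TH),zb),psi,TH,h)[0],max_speed=v,threshold=1.8); print(hit); where(B,h,zb)
    if hit: break
bot.dwell(.2); where(B,h,zb)
E
```

```text
t24.2 [543.8   6.3 128.5] [ 3.14   0.125 -0.518] F [ 0.4  0.1 -1. ] M [-0.14 -0.28  0.04] op 0.091 g 98.1
s0 5.87 lat 0.05 Z 60.25
False
t25.1 [553.5   0.8 127.2] [ 3.14   0.125 -0.518] F [-0.5 -0.4 -2.3] M [-0.13 -0.23 -0.02] op 0.090 g 98.0
s0 17.02 lat 0.04 Z 58.99
True
t25.6 [557.4  -1.5 126.3] [ 3.14   0.126 -0.518] F [-0.5 -0.2  3.2] M [-0.12 -0.4   0.03] op 0.090 g 98.5
s0 21.56 lat 0.04 Z 58.02
t25.8 [557.4  -1.5 126.2] [ 3.14   0.126 -0.518] F [ 1.1 -0.   3.7] M [-0.1  -0.58  0.03] op 0.091 g 98.6
s0 21.52 lat 0.06 Z 57.90
```

```bash
python3 - <<'E'
from h import *
B=D0; psi=B[2]-np.pi; h=HS; zb=50
bot.movel(tcp(org(B,21,58.9,zb),psi,TH,h)[0],max_speed=10); bot.dwell(.2); where(B,h,zb)
hit=bot.movel(tcp(org(B,25,58.45,zb),psi,TH,h)[0],max_speed=8,threshold=1.6); print(hit); where(B,h,zb)
bot.dwell(.2); where(B,h,zb)
E
```

```text
t26.3 [556.5  -1.1 126.9] [ 3.139  0.129 -0.518] F [ 0.2 -0.  -1.6] M [-0.14 -0.25 -0.04] op 0.089 g 98.2
s0 20.51 lat 0.16 Z 58.66
True
t26.6 [557.5  -1.6 126.5] [ 3.139  0.13  -0.517] F [0.1 0.7 2.3] M [-0.04 -0.3  -0.06] op 0.088 g 98.5
s0 21.58 lat 0.09 Z 58.25
t26.8 [557.4  -1.6 126.4] [ 3.139  0.13  -0.518] F [-0.4  0.6  3.2] M [-0.09 -0.45  0.03] op 0.089 g 98.6
s0 21.54 lat 0.16 Z 58.15
```

```bash
python3 - <<'E'
from h import *
B=D0; psi=B[2]-np.pi; h=HS; zb=50; n=20.4; dz=-.6
bot.movel(tcp(org(B,n,59.2,zb),psi,TH,h)[0],max_speed=10); bot.dwell(.2); where(B,h,zb)
for th in(7,5,3,1.5,.5):
    t=np.radians(th)
    hit=bot.movel(*tcp(org(B,n,zlev(t,n-.6,.8)+dz,zb),psi,t,h),max_speed=20,threshold=5); print(th,hit); where(B,h,zb)
    if hit: break
I={n:imaging.capture(n) for n in("top","side")}
for k in I: cv2.imwrite(f"pics/{k}7.png",I[k])
E
```

```text
t27.3 [556.   -0.8 127.2] [ 3.138  0.132 -0.518] F [-0.5  0.4 -0.9] M [-0.1  -0.19  0.01] op 0.088 g 98.1
s0 19.84 lat 0.13 Z 58.96
7 False
t27.6 [556.   -0.8 126.8] [ 3.141  0.123 -0.518] F [-0.2 -0.3 -2.2] M [-0.14 -0.18 -0.01] op 0.087 g 97.9
s0 20.06 lat 0.13 Z 58.50
5 False
t27.9 [ 5.553e+02 -3.000e-01  1.247e+02] [ 3.141  0.088 -0.517] F [-0.1 -0.3 -1.8] M [-0.08 -0.06  0.05] op 0.090 g 98.0
s0 19.79 lat 0.02 Z 56.35
3 False
t28.1 [554.9  -0.  122.3] [ 3.142  0.054 -0.517] F [ 0.3  0.7 -1.9] M [-0.07 -0.04  0.01] op 0.088 g 97.9
s0 19.98 lat 0.02 Z 53.94
1.5 False
t28.4 [5.547e+02 1.000e-01 1.205e+02] [ 3.142  0.027 -0.517] F [ 0.4  0.2 -2.6] M [-0.01 -0.02 -0.06] op 0.089 g 98.0
s0 20.18 lat 0.03 Z 52.11
0.5 False
t28.6 [5.544e+02 2.000e-01 1.192e+02] [ 3.141  0.01  -0.518] F [-0.8  0.8 -2.9] M [-0.02 -0.02  0.  ] op 0.083 g 97.9
s0 20.27 lat 0.05 Z 50.83
```

No resistance so far, so I'm doing the final level and lowering.

```bash
python3 - <<'E'
from h import *
B=D0; psi=B[2]-np.pi; h=HS; zb=50; n=20.3
hit=bot.movel(*tcp(org(B,n,50.6,zb),psi,0,h),max_speed=15,threshold=5); print(hit); where(B,h,zb); bot.dwell(.2)
hit=bot.movel(tcp(org(B,n,47.5,zb),psi,0,h)[0],max_speed=8,threshold=5); print("down",hit); where(B,h,zb)
bot.dwell(.3); where(B,h,zb)
bot.grip(.45); s=st(); p=s['tcp_pos']
bot.movel(p+[0,0,90],max_speed=150)
bot.move_ptp([300,300,300],[np.pi,0,-.5]); st()
I={k:imaging.capture(k) for k in("top","side")}
for k in I: cv2.imwrite(f"pics/{k}8.png",I[k])
cv2.imwrite("pics/v8.png",np.hstack([tile(I[k],proj(k,[[550,3,80]])[0],44,400) for k in("side","top")]))
for c in("top","side"):
    r=fit(I,[553.8,1.5,-.517],50,100,cams=(c,),w=3); print(c,r[0].round(3),round(r[1],2))
E
```

```text
False
t29.0 [5.542e+02 3.000e-01 1.190e+02] [ 3.142  0.    -0.518] F [ 0.  -0.6 -3. ] M [ 0.05 -0.01 -0.01] op 0.090 g 97.9
s0 20.15 lat 0.04 Z 50.58
down True
t29.4 [5.545e+02 3.000e-01 1.184e+02] [-3.141 -0.    -0.518] F [-1.1 -0.5  4. ] M [-0.04  0.07  0.13] op 0.089 g 98.8
s0 20.44 lat -0.07 Z 50.00
t29.7 [5.545e+02 3.000e-01 1.184e+02] [-3.141 -0.    -0.518] F [ 0.1 -0.5  5.1] M [-0.02  0.06  0.05] op 0.086 g 98.8
s0 20.48 lat -0.08 Z 50.01
t30.1 [5.532e+02 5.000e-01 1.170e+02] [ 3.141e+00  3.000e-03 -5.180e-01] F [0.6 0.2 0.3] M [0.01 0.02 0.  ] op 0.449 g 0.0
t32.4 [300.6 299.7 299.7] [ 3.141 -0.    -0.501] F [ 0.6 -0.1  0.6] M [-0.01 -0.02 -0.06] op 0.452 g 0.0
top [ 5.52734e+02 -1.89300e+00 -5.13000e-01] 0.39
side [ 5.52512e+02  8.67000e-01 -5.15000e-01] 0.2
```

View pics/v8.png

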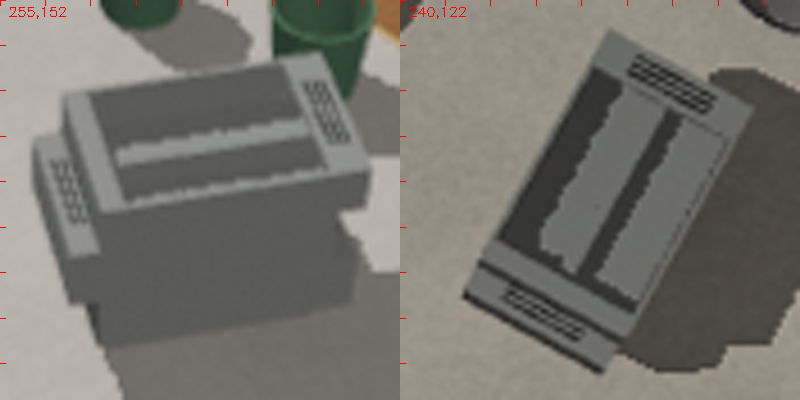

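The crops show all three trays nested, level and alternating end for end, with the deep tray's ledge bare at left and the shallow tray straight above the bottom one. The robot is clear of everything, so I'm handing in.

```bash
python3 -c "
from bench import bot
print(bot.sign_off())"
```

```text
the job is handed in; nothing more can be done
None
```

I handed the job in at about 32 s: the deep tray is on the bottom tray and the shallow one on top, each end for end and level on the rim by contact feel and the final pictures; I gave the cups, strainer and lunch box no separate final check, and the judging result was not shown.

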